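Set the blue filter on the textile-study light box

ROBOT

A 6-joint arm with a two-finger parallel gripper is mounted at the origin on the work surface. World frame = base frame: x ahead of the robot, y to its left, z up, the work surface at z = 0. Lengths are in mm, angles in degrees, forces in N, time in s.
With the tool pointing down it reaches from about 300 to 850 mm from the base axis. Payload 4.2 kg.
Tool frame: the origin (TCP) lies between the finger pads; the fingertips stand 22 mm ahead of it and the grasp point (between the pads) lies 3 mm ahead of it; z points along the fingers, y is the direction in which the jaws open and shut (so a half turn about z gives the same grasp; the last joint's range is limited). The gripper opens to 91 mm and grips with 3 to 60 N. Pads are 32 mm wide; open, the fingers measure 118 mm over their backs; the gripper's body (76 mm by 178 mm) begins 60 mm behind the grasp point.
Start: joints at [-74.141, 18.312, 89.639, -0, 72.044, -1.146], TCP at [168.169, -549.876, 203.176] pointing down, gripper open.
Joint ranges: [-177.97, 177.97], [-48.28, 115.42], [12.27, 149.76], [-77.06, 257.06], [2.81, 150.46], [-146.56, 146.56]. Speed limits (degrees/s): [147.25, 147.25, 180, 180, 180, 180].

INTERFACE

Orientations are given as [roll, pitch, yaw] about the fixed x, y, z axes, in that order (R = Rz(yaw) Ry(pitch) Rx(roll)).
In Python, from workcell import telemetry, cams, env gives the robot as it stands.
- The arm moves only by the shell command python3 -m inch 'ROWS' [FORCE]. ROWS is JSON, a list of rows, each an object of numbers: "x", "y", "z": the shift along the tool's x, y, z in cm; "yaw": the turn about the tool's z in units of 5 degrees (1.0 is 5 degrees); "gripper": the gripper's target within -1 to 1 (fully open at 1, half-way at 0, shut at -1). A call has 1 to 12 rows; each row shifts and turns the commanded pose from where the row before left it, along the tool's axes as they then stand; what a row does not reach is not made up. A row lasts 1/12 s, in which the tool goes at most 41.7 mm and 7.16 degrees, less where a joint would pass 70% of its speed; a pose out of reach is approached as far as the arm can. A call is refused whole if a number of a shift passes 4.17 or a number of a turn 1, either way. A call with a gripper value outside its range is refused whole. The fingers move at their own pace and stop on an object; FORCE is the grip in N (left out, the last holds). Time passes only in rows, so rows that do not move let the fingers close. It gives the time, the measured TCP pose, the force and the opening at its end, in the units of the state.
- telemetry.state(): the state, without advancing time (a new reading comes with each control period).
- cams.grab_frame(name): name is "scene" or "top" or "wrist"; returns a dict with "pixels" (420x560x3 uint8, red, green, blue), "mtx" (3x3 intrinsics, pixels), "distortion" ([k1, k2, p1, p2, k3] as OpenCV has them; the pictures are not rectified), "rvec" (rotation vector, rad) and "tvec" (3), from world to camera coordinates, as OpenCV has them. Camera axes: x right, y down, z forward; pixel columns grow to the right and rows downward; lengths in mm; the calibration is good to about 2 mm. A picture is of the moment at which its call begins. There is no depth.
- env.job_done(): hands the job in, once; it reports no verdict.
The state is a dict: "time_s": time; "qpos": joint angles; "qvel": joint speeds; "effort": joint torques, N m; "ee_pos": TCP position; "ee_rot": TCP orientation; "force": force on the tool from outside, world axes, zero at the start; "torque": the same for the moment, N m; "gripper_width": finger opening in mm.
Only numpy, scipy, OpenCV 4.12 (cv2) and the standard library are available. Lean on these libraries where they do the work, as an engineer would, in place of code of your own. Each camera call takes 0.05 s, during which the arm holds its last target. There are 200 camera calls.

TASK

Turn the filter turret on the round light box by pushing its upright tabs with a fingertip, either way round, until the blue filter is centred over the light port, its blue tab level with the orange index mark. Only then press the red lamp button fully down and let it go, leaving the blue filter at the mark. Nothing is to be lifted: the light box must stay where it stands, and the loupe, jar, weights, bobbin and hand tools must not be moved.

Things in the scene. Friction and masses are not known exactly. Their poses are not given: they have to be found in the camera images.
- lightbox: Grey round light box, 244 mm across, 62 mm high, about 4 kg, standing loose on the table (friction holds it). Origin: centre of its underside, on the turret's axis. Its -x axis points at the orange index mark, a bar on the rim of its top that also runs down the side. On top turns the black filter turret.
- axis (a point): On the turret's vertical axis, level with the upper face of its black disc (disc 192 mm across, upper face 76 mm above the table; in the middle a hub 34 mm across stands 9 mm above that face). Fixed to the light box, same axes.
- port (a point): Centre of the light port (28 mm across, hidden under the disc), 55 mm from the axis towards the orange index mark, at the level of the disc's upper face. Fixed to the light box.
- blue_filter (a point): Centre of the blue filter's upper face, 55 mm from the axis; turns with the turret. Five filters, 42 mm across, 72 degrees apart: blue, red, green, yellow, white counter-clockwise from above. Outside each, on the same radius, stands a tab of its colour.
- blue_tab (a point): Centre of the upright blue tab: 14 mm along the radius, 10 mm across it, rounded ends, 26 mm tall (76 to 102 mm above the table), centred 88 mm from the axis; turns with the turret. The other four tabs are alike, at 72 degree steps.
- turret (a joint): Turret angle, rad, growing counter-clockwise from above: 0 (or any whole turn) when the blue filter is over the port. No end stops in reach; no clicks; stiff, it stays where it is left. About 1.5 N at a tab turns it slowly.
- lamp (a joint): Red lamp button's travel, m: 0 up, 0.006 fully down. Sprung; about 5 N brings it fully down and it rises when let go.
- lamp_top (a point): Centre of the red round button's top, 36 mm across, 22 mm above the table when up, on a round grey housing 52 mm across and 12 mm high fixed to the table. It is pressed straight down.
- weight: Small brass knobbed weight, 42 mm across, 47 mm high, near the button. Bystander: leave it where it is. Origin: centre of its underside.
- weight2: Second brass weight of the same kind. Bystander: leave it where it is. Origin: centre of its underside.
- pin_jar: Small jar with a steel cap, 38 mm across, 50 mm high, near the button. Bystander: leave it where it is. Origin: centre of its underside.
- loupe: Black stand loupe, 40 mm across, 38 mm high. Bystander: leave it where it is. Origin: centre of its underside.
- brush: Brush lying down, 180 mm long, its length along its x. Bystander: leave it where it is. Origin: centre of its underside.
- spatula: Spatula lying down, 190 mm long, its length along its x. Bystander: leave it where it is. Origin: centre of its underside.
- bobbin: Wooden bobbin standing, 34 mm across, 42 mm high. Bystander: leave it where it is. Origin: centre of its underside.
Mind the look-alikes: they are no part of the job. What is shaped like the lightbox but purple or turquoise is not meant. Leave any green look-alike of the part that bears lamp alone.

How it is judged (in metres and radians):
On the way, in this order (a step that is already met when the one before it is completed fails the run):
1. the blue filter stands still over the light port (horizontal distance between blue_filter and port below 0.007 m and velocity of joint turret between -0.05 and 0.05 rad/s), for 0.3 s.
2. the lamp button is pressed down with the blue filter in place (horizontal distance between blue_filter and port below 0.007 m and value of joint lamp above 0.0045 m), for 0.05 s.
At the end, for the whole second after the job is handed in: The blue filter is at rest with its centre within 7 mm of the light port's centre, the lamp button has been pressed (at least 4.5 of its 6 mm) and is up again, the light box stands flat within 12 mm of where it was, and no bystander has moved more than 12 mm (all of step 1 and value of joint lamp below 0.0015 m and distance of each of lightbox, weight, weight2, pin_jar, loupe, brush, spatula, bobbin from where it was at the start of the episode below 0.012 m and angle between lightbox's own z axis and vertical below 0.05 rad); the robot touches nothing.
It fails at once if the lamp button is pressed while the blue filter is away from the port (value of joint lamp above 0.003 m and horizontal distance between blue_filter and port above 0.01 m).
It fails at once if the light box is shifted, lifted or tipped (distance of lightbox from where it was at the start of the episode above 0.015 m or angle between lightbox's own z axis and vertical above 0.08 rad).
It fails at once if a bystander is lifted, carried or pushed away (distance of any of weight, weight2, pin_jar, loupe, brush, spatula, bobbin from where it was at the start of the episode above 0.015 m).
It also fails if it takes over 58 s, if anything falls off the work surface, if the arm or the gripper's body presses on something with over 40 N, if the wrist force passes 120 N, or if a joint passes its speed limit or range.

## Working session

There is one attempt and no reset: what is moved stays moved. The work goes in short steps, Python scripts to look and compute and a shell command to move; the robot and the scene stay as the last step left them, time stands still between calls to the robot, and variables do not carry over. Pictures are saved under pics/ and viewed, about 8 in all and at most 12, crops included, and the job is handed in when it is done.

```bash
mkdir -p pics; cat > h.py <<'E'
import cv2,numpy as np
from workcell import telemetry,cams,env
def grab(n,f=None):
    d=cams.grab_frame(n)
    if f: cv2.imwrite('pics/'+f,cv2.cvtColor(d['pixels'],cv2.COLOR_RGB2BGR))
    np.savez('cal_'+n,**{k:np.array(v) for k,v in d.items()}); return d
def ray(d,uv,z):
    p=cv2.undistortPoints(np.array([[uv]],float),np.array(d['mtx'],float),np.array(d['distortion'],float))[0,0]
    R=cv2.Rodrigues(np.array(d['rvec'],float))[0];t=np.array(d['tvec'],float).ravel()
    c=-R.T@t; v=R.T@np.array([p[0],p[1],1]); return (c+v*(z-c[2])/v[2])
def proj(d,P):
    return cv2.projectPoints(np.array(P,float).reshape(-1,3),np.array(d['rvec'],float),np.array(d['tvec'],float),np.array(d['mtx'],float),np.array(d['distortion'],float))[0][:,0]
E
python3 - <<'E'
from h import *
a=grab('top');b=grab('scene')
for n,d in(('top',a),('scene',b)):
    cv2.imwrite(f'pics/{n}0.png',cv2.resize(cv2.cvtColor(d['pixels'],cv2.COLOR_RGB2BGR),(800,600),interpolation=cv2.INTER_CUBIC))
print(telemetry.state())
E
```

```text
{'time_s': 0.1, 'qpos': array([-7.41417675e+01,  1.83480798e+01,  8.96985285e+01, -1.44509070e-04,
        7.20439895e+01, -1.14627741e+00]), 'qvel': array([ 0.00314149, -0.02648197, -0.09245547, -0.10365257,  0.0282883 ,
        0.01803761]), 'effort': array([ 1.29666962e-03, -4.13333344e+01, -2.32508612e+01,  7.29578873e-02,
        4.22268198e-02, -4.16393925e-05]), 'ee_pos': array([ 168.02729045, -549.41886976,  202.4093625 ]), 'ee_rot': array([-1.79909418e+02, -1.67503343e-03,  1.70045532e+01]), 'force': array([ 0.7000889 ,  0.37356746, -0.30467928]), 'torque': array([ 0.02178464,  0.00508261, -0.01489238]), 'gripper_width': 90.99633632619725}
```

View pics/top0.png

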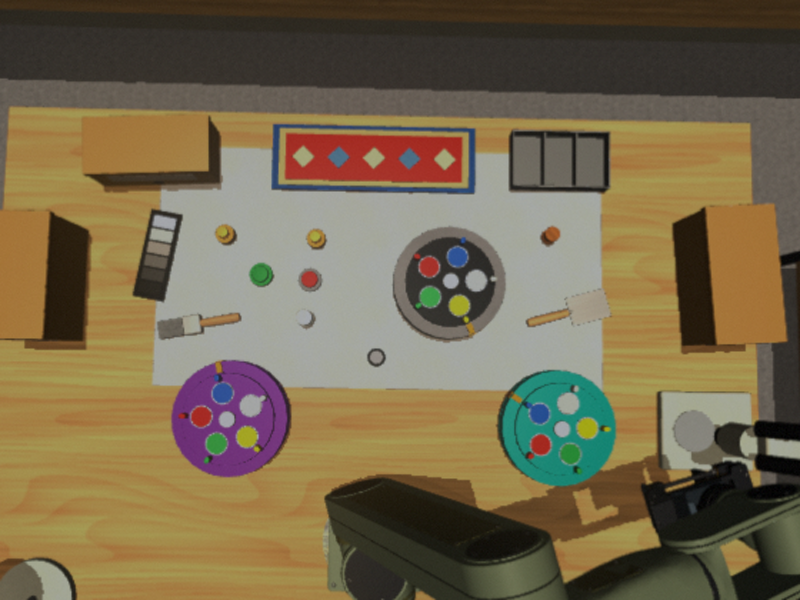

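View pics/scene0.png

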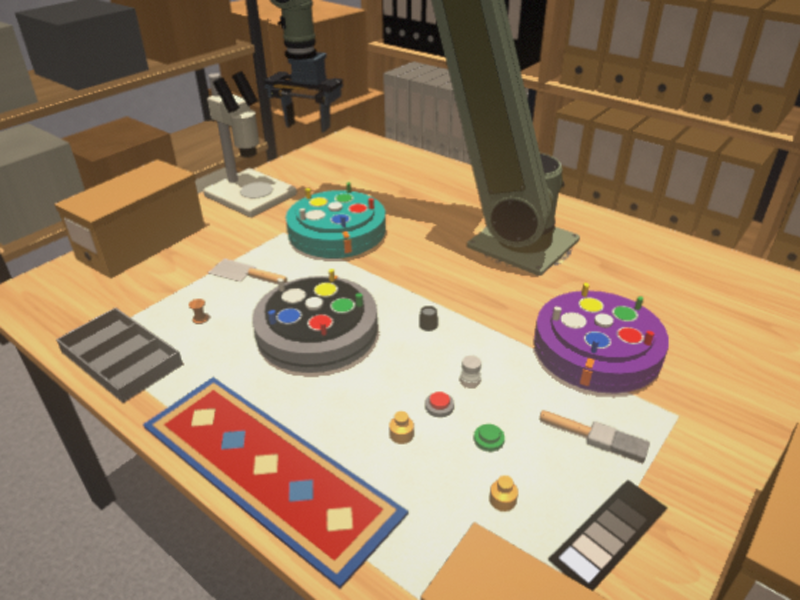

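The top view (800×600) shows the grey box centred at about (449,282), with the index mark at (470,327) and the blue filter at (457,257). The red button is at (310,279), with a weight at (316,238), the jar at (305,318) and the loupe at (376,357). Next I'll zoom in.

```bash
python3 - <<'E'
from h import *
d=dict(np.load('cal_top.npz'))
im=cv2.cvtColor(d['pixels'],cv2.COLOR_RGB2BGR)
cv2.imwrite('pics/crop1.png',cv2.resize(im[150:250,200:360],None,fx=5,fy=5,interpolation=cv2.INTER_CUBIC))
f=lambda u,v,z:print((u,v,z),ray(d,(u*.7,v*.7),z).round(1))
for q in [(449,282,76),(451,281,85),(457,257,76),(429,267,76),(430,297,76),(459,305,76),(476,281,76),(470,327,62),(463,240,102),(418,257,102),(493,279,102),(310,279,22),(316,238,47),(305,318,50),(376,357,38),(226,234,47),(551,235,42),(261,274,22)]: f(*q)
E
```

```text
(449, 282, 76) [ 558.7 -144.9   76. ]
(451, 281, 85) [ 559.8 -148.1   85. ]
(457, 257, 76) [ 612.9 -161.6   76. ]
(429, 267, 76) [ 590.2 -101.8   76. ]
(430, 297, 76) [ 525.9 -104.6   76. ]
(459, 305, 76) [ 509.8 -166.6   76. ]
(476, 281, 76) [ 561.9 -202.6   76. ]
(470, 327, 62) [ 464.1 -192.3   62. ]
(463, 240, 102) [ 644.9 -170.8  102. ]
(418, 257, 102) [607.1 -76.5 102. ]
(493, 279, 102) [ 563.4 -234.3  102. ]
(310, 279, 22) [566.8 157.5  22. ]
(316, 238, 47) [654.  143.8  47. ]
(305, 318, 50) [478.4 162.9  50. ]
(376, 357, 38) [396.8   8.4  38. ]
(226, 234, 47) [659.1 339.5  47. ]
(551, 235, 42) [ 671.1 -372.8   42. ]
(261, 274, 22) [576.  265.8  22. ]
```

View pics/crop1.png

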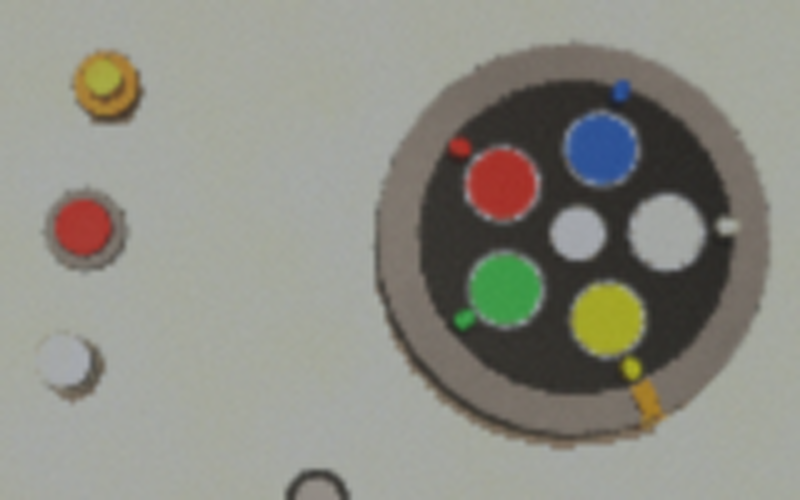

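The crop shows the filter centres at blue (601,149), red (502,184), green (505,289), yellow (608,319) and white (667,232). The index bar runs from (640,382) to (653,422), so yellow sits close to the mark.

```bash
python3 - <<'E'
from h import *
d=dict(np.load('cal_top.npz'))
g=lambda x,y,z:ray(d,(200+(x+.5)/5-.5,150+(y+.5)/5-.5),z)[:2]
F=np.array([g(*p,76) for p in[(601,149),(502,184),(505,289),(608,319),(667,232)]])
c=F.mean(0);print('c',c)
D=F-c;a=np.degrees(np.arctan2(D[:,1],D[:,0]));print(np.hypot(*D.T),a)
a0=((a-72*np.arange(5)-a[0]+180)%360-180).mean()+a[0]
ti=[]
for p in[(640,384),(647,402),(653,418)]:
    q=g(*p,62)-c;ti.append(np.degrees(np.arctan2(q[1],q[0])));print(np.hypot(*q),ti[-1])
print('blue ang',a0,'idx',np.mean(ti),'turn needed',(np.mean(ti)-a0+180)%360-180)
for n,p,z in[('btn',(83,227),22),('btnhousing',(85,230),12),('weight',(102,77),47),('jar',(66,360),50)]:print(n,g(*p,z))
E
```

```text
c [ 561.5323776  -146.75120048]
[54.82805208 54.9447438  55.19036281 55.00971805 55.26382417] [ -15.32224244   56.62458913  128.22868368 -159.19228108  -87.44015707]
98.85805949144748 -155.36476167657634
110.65953918467798 -155.68028690031664
121.0868623532274 -155.96834545659956
blue ang -15.420281557787579 idx -155.67113134449752 turn needed -140.25084978670995
btn [567.73152192 159.99715186]
btnhousing [567.10167466 159.83993687]
weight [658.98761041 147.60908292]
jar [481.43919166 165.13478899]
```

```bash
R='x'
python3 -m inch '[{"x":2.84,"y":-1.118},{"x":2.84,"y":-1.118},{"x":2.84,"y":-1.118},{"x":2.84,"y":-1.118},{"x":2.84,"y":-1.118},{"x":2.84,"y":-1.118},{"x":2.84,"y":-1.118},{"x":2.84,"y":-1.118},{"x":2.84,"y":-1.118},{"x":2.84,"y":-1.118}]'
python3 -m inch '[{"x":2.84,"y":-1.118},{"x":2.84,"y":-1.118},{"x":2.84,"y":-1.118},{"x":2.84,"y":-1.118},{"x":2.84,"y":-1.118},{"x":2.84,"y":-1.118},{"x":2.84,"y":-1.118},{"x":2.84,"y":-1.118},{"x":2.84,"y":-1.118},{"x":2.84,"y":-1.118}]'
python3 -m inch '[{"yaw":-1,"gripper":-0.3},{"yaw":-1},{"yaw":-1},{"yaw":-1},{"yaw":-1},{"yaw":-1},{"yaw":-1},{"yaw":-1},{"yaw":-1},{"yaw":-1}]'
python3 -m inch '[{"yaw":-1},{"yaw":-1},{"yaw":-1},{"yaw":-1},{"yaw":-1},{"yaw":-1},{"yaw":-1},{"yaw":-1},{"yaw":-1},{"yaw":-1}]'
python3 -m inch '[{"yaw":-1},{"yaw":-1},{"yaw":-1},{"yaw":-1},{"yaw":-1},{"yaw":-1},{"yaw":-1},{"yaw":-1},{"yaw":-1},{"yaw":-0.6},{},{}]'
```

```text
invalid input
invalid input
invalid input
invalid input
invalid input
```

```bash
python3 -m inch '[{"x":2.84,"y":-1.118,"z":0,"yaw":0,"gripper":1}]'; python3 -m inch '[{"x":2.84,"y":-1.118,"z":0,"yaw":0}]'; python3 -m inch --help | head -20
```

```text
time_s: 0.18
ee_pos: [189.5, -533.1, 202.4]
ee_rot: [180.0, 0.1, 16.8]
force: [0.8, -1.2, -0.8]
gripper_width: 91.1invalid input
invalid input: not JSON, or not a number
```

```bash
python3 -m inch '[{"x":3.6,"y":-1.42,"z":0,"yaw":0,"gripper":-0.3},{"x":3.6,"y":-1.42,"z":0,"yaw":0,"gripper":-0.3},{"x":3.6,"y":-1.42,"z":0,"yaw":0,"gripper":-0.3},{"x":3.6,"y":-1.42,"z":0,"yaw":0,"gripper":-0.3},{"x":3.6,"y":-1.42,"z":0,"yaw":0,"gripper":-0.3},{"x":3.6,"y":-1.42,"z":0,"yaw":0,"gripper":-0.3},{"x":3.6,"y":-1.42,"z":0,"yaw":0,"gripper":-0.3},{"x":3.6,"y":-1.42,"z":0,"yaw":0,"gripper":-0.3}]'
python3 -m inch '[{"x":3.6,"y":-1.42,"z":0,"yaw":0,"gripper":-0.3},{"x":3.6,"y":-1.42,"z":0,"yaw":0,"gripper":-0.3},{"x":3.6,"y":-1.42,"z":0,"yaw":0,"gripper":-0.3},{"x":3.6,"y":-1.42,"z":0,"yaw":0,"gripper":-0.3},{"x":3.6,"y":-1.42,"z":0,"yaw":0,"gripper":-0.3},{"x":3.6,"y":-1.42,"z":0,"yaw":0,"gripper":-0.3},{"x":3.6,"y":-1.42,"z":0,"yaw":0,"gripper":-0.3}]'
python3 -m inch '[{"x":0,"y":0,"z":0,"yaw":-1,"gripper":-0.3},{"x":0,"y":0,"z":0,"yaw":-1,"gripper":-0.3},{"x":0,"y":0,"z":0,"yaw":-1,"gripper":-0.3},{"x":0,"y":0,"z":0,"yaw":-1,"gripper":-0.3},{"x":0,"y":0,"z":0,"yaw":-1,"gripper":-0.3},{"x":0,"y":0,"z":0,"yaw":-1,"gripper":-0.3},{"x":0,"y":0,"z":0,"yaw":-1,"gripper":-0.3},{"x":0,"y":0,"z":0,"yaw":-1,"gripper":-0.3},{"x":0,"y":0,"z":0,"yaw":-1,"gripper":-0.3},{"x":0,"y":0,"z":0,"yaw":-1,"gripper":-0.3}]'
python3 -m inch '[{"x":0,"y":0,"z":0,"yaw":-1,"gripper":-0.3},{"x":0,"y":0,"z":0,"yaw":-1,"gripper":-0.3},{"x":0,"y":0,"z":0,"yaw":-1,"gripper":-0.3},{"x":0,"y":0,"z":0,"yaw":-1,"gripper":-0.3},{"x":0,"y":0,"z":0,"yaw":-1,"gripper":-0.3},{"x":0,"y":0,"z":0,"yaw":-1,"gripper":-0.3},{"x":0,"y":0,"z":0,"yaw":-1,"gripper":-0.3},{"x":0,"y":0,"z":0,"yaw":-1,"gripper":-0.3},{"x":0,"y":0,"z":0,"yaw":-1,"gripper":-0.3},{"x":0,"y":0,"z":0,"yaw":-1,"gripper":-0.3}]'
python3 -m inch '[{"x":0,"y":0,"z":0,"yaw":-1,"gripper":-0.3},{"x":0,"y":0,"z":0,"yaw":-1,"gripper":-0.3},{"x":0,"y":0,"z":0,"yaw":-1,"gripper":-0.3},{"x":0,"y":0,"z":0,"yaw":-1,"gripper":-0.3},{"x":0,"y":0,"z":0,"yaw":-1,"gripper":-0.3},{"x":0,"y":0,"z":0,"yaw":-1,"gripper":-0.3},{"x":0,"y":0,"z":0,"yaw":-1,"gripper":-0.3},{"x":0,"y":0,"z":0,"yaw":-1,"gripper":-0.3},{"x":0,"y":0,"z":0,"yaw":-1,"gripper":-0.3},{"x":0,"y":0,"z":0,"yaw":-0.5,"gripper":-0.3},{"x":0,"y":0,"z":0,"yaw":0,"gripper":-0.3}]'
```

```text
time_s: 0.85
ee_pos: [435.3, -336.4, 202.9]
ee_rot: [-180.0, 0.0, 17.0]
force: [0.0, -1.2, 0.2]
gripper_width: 41.0
time_s: 1.43
ee_pos: [647.2, -167.7, 202.6]
ee_rot: [-180.0, 0.1, 17.0]
force: [0.3, -0.1, 0.3]
gripper_width: 32.0
time_s: 2.27
ee_pos: [645.9, -169.2, 202.5]
ee_rot: [-179.9, 0.0, 67.3]
force: [0.2, -0.2, -0.8]
gripper_width: 31.9
time_s: 3.1
ee_pos: [645.8, -169.2, 202.5]
ee_rot: [-179.9, -0.0, 117.3]
force: [-0.5, -0.4, -0.0]
gripper_width: 31.7
time_s: 4.02
ee_pos: [645.9, -169.2, 202.5]
ee_rot: [-180.0, -0.1, 164.5]
force: [-0.1, 0.3, -0.0]
gripper_width: 31.8
```

```bash
python3 - <<'E'
from h import *
d=grab('wrist','w1.png')
print(proj(d,[[646.4,-170.1,102],[646.4,-170.1,76],[614.5,-161.4,76]]))
E
```

```text
[[283.83376595 204.0185696 ]
 [283.86365494 196.55652958]
 [283.70133203 159.89962226]]
```

View pics/w1.png

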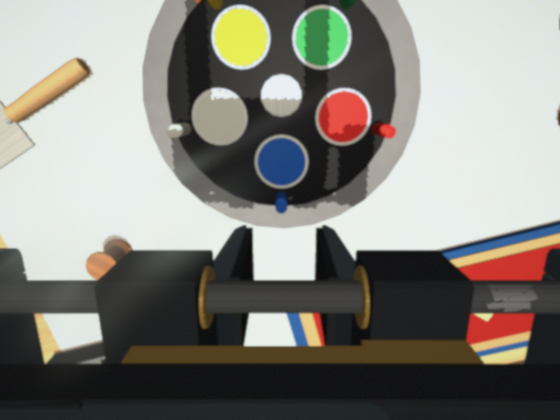

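The wrist view has the blue tab at (281,203). I predicted (284,204), so it matches to within about 1 mm. Now I'll lower the fingers to straddle it and start the sweep.

```bash
python3 -m inch '[{"x":0,"y":0,"z":1.9,"yaw":0,"gripper":-0.3},{"x":0,"y":0,"z":1.9,"yaw":0,"gripper":-0.3},{"x":0,"y":0,"z":1.9,"yaw":0,"gripper":-0.3},{"x":0,"y":0,"z":1.9,"yaw":0,"gripper":-0.3},{"x":0,"y":0,"z":1.9,"yaw":0,"gripper":-0.3},{"x":0,"y":0,"z":0,"yaw":0,"gripper":-0.3}]'
python3 -m inch '[{"x":0.008,"y":-0.384,"z":0,"yaw":0.5,"gripper":-0.3},{"x":0.008,"y":-0.384,"z":0,"yaw":0.5,"gripper":-0.3},{"x":0.008,"y":-0.384,"z":0,"yaw":0.5,"gripper":-0.3},{"x":0.008,"y":-0.384,"z":0,"yaw":0.5,"gripper":-0.3},{"x":0.008,"y":-0.384,"z":0,"yaw":0.5,"gripper":-0.3},{"x":0.008,"y":-0.384,"z":0,"yaw":0.5,"gripper":-0.3},{"x":0.008,"y":-0.384,"z":0,"yaw":0.5,"gripper":-0.3},{"x":0.008,"y":-0.384,"z":0,"yaw":0.5,"gripper":-0.3}]'
python3 - <<'E'
from h import *
s=telemetry.state();p=s['ee_pos'][:2]-[561.5,-146.8];print(np.hypot(*p),np.degrees(np.arctan2(p[1],p[0])),s['force'],s['ee_rot'],s['ee_pos'])
E
```

```text
time_s: 4.57
ee_pos: [643.3, -168.5, 103.6]
ee_rot: [-180.0, -0.5, 164.4]
force: [-0.3, 0.3, -0.7]
gripper_width: 32.0
time_s: 5.23
ee_pos: [633.4, -197.2, 109.3]
ee_rot: [180.0, 0.1, 144.3]
force: [0.3, 0.2, -0.2]
gripper_width: 32.0
87.82750170116928 -35.0284571228454 [ 0.34031881  0.20370057 -0.23258106] [1.79980024e+02 7.66753093e-02 1.44326530e+02] [ 633.41904852 -197.21151172  109.31165286]
```

```bash
python3 -m inch '[{"x":0.021,"y":-0.614,"z":0,"yaw":0.8,"gripper":-0.3},{"x":0.021,"y":-0.614,"z":0,"yaw":0.8,"gripper":-0.3},{"x":0.021,"y":-0.614,"z":0,"yaw":0.8,"gripper":-0.3},{"x":0.021,"y":-0.614,"z":0,"yaw":0.8,"gripper":-0.3},{"x":0.021,"y":-0.614,"z":0,"yaw":0.8,"gripper":-0.3},{"x":0.021,"y":-0.614,"z":0,"yaw":0.8,"gripper":-0.3},{"x":0.021,"y":-0.614,"z":0,"yaw":0.8,"gripper":-0.3},{"x":0.021,"y":-0.614,"z":0,"yaw":0.8,"gripper":-0.3}]'
python3 - <<'E'
from h import *
s=telemetry.state();p=s['ee_pos'][:2]-[561.5,-146.8];print(np.hypot(*p),np.degrees(np.arctan2(p[1],p[0])),s['force'],s['ee_rot'],s['ee_pos'])
d=grab('wrist','w2.png')
E
```

```text
time_s: 5.9
ee_pos: [595.3, -227.6, 109.3]
ee_rot: [179.9, 0.1, 112.2]
force: [0.3, -0.3, 0.3]
gripper_width: 32.3
87.55641122082669 -67.27289006709127 [ 0.31048257 -0.28688928  0.34625848] [1.79944381e+02 6.46686858e-02 1.12247837e+02] [ 595.32676324 -227.55812798  109.32790665]
```

View pics/w2.png

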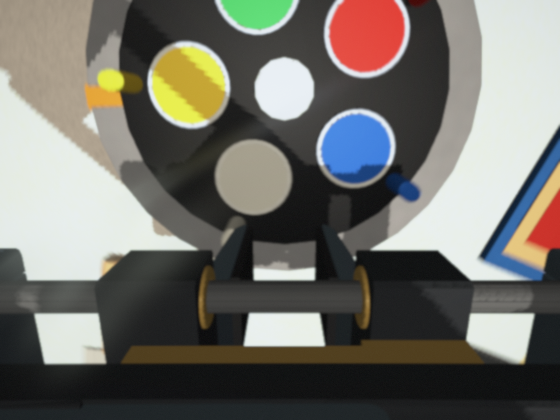

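The wrist view shows the turret hasn't turned: yellow is still at the mark and the blue tab is at (403,188), to the right of the fingers. I'll check by projection where the fingers really are.

```bash
python3 - <<'E'
from h import *
d=dict(np.load('cal_wrist.npz'));s=telemetry.state()
c=np.array([561.5,-146.8])
R=cv2.Rodrigues(d['rvec'])[0];print('cam',-R.T@d['tvec'].ravel(),'tilt',R[2])
for a in(-15.4,-20,-25,-30,-35,-87.4,-159.4):
  print(a,proj(d,[[*(c+88*np.array([np.cos(np.radians(a)),np.sin(np.radians(a))])),102],[*(c+55*np.array([np.cos(np.radians(a)),np.sin(np.radians(a))])),76]]).round().tolist())
p=s['ee_pos'];y=np.radians(s['ee_rot'][2]);ty=np.array([np.sin(y),-np.cos(y)]);tx=np.array([np.cos(y),np.sin(y)])
for k in(-29,-16,16,29):
  print('tip',k,[proj(d,[[*(p[:2]+k*ty+m*tx),p[2]-22]])[0].round().tolist() for m in(-16,0,16)])
for uv in[(403,188),(111,80)]:print(ray(d,uv,100)[:2]-c)
for uv in[(356,147),(188,85),(253,176)]:print(ray(d,uv,76)[:2]-c)
E
```

```text
cam [ 566.09264996 -158.82758795  291.12740937] tilt [ 0.10018061 -0.24532159 -0.96425161]
-15.4 [[412.0, 186.0], [356.0, 144.0]]
-20 [[403.0, 195.0], [352.0, 150.0]]
-25 [[392.0, 205.0], [346.0, 155.0]]
-30 [[381.0, 213.0], [339.0, 160.0]]
-35 [[369.0, 221.0], [333.0, 165.0]]
-87.4 [[233.0, 236.0], [254.0, 174.0]]
-159.4 [[110.0, 77.0], [189.0, 82.0]]
tip -29 [[237.0, 258.0], [236.0, 234.0], [235.0, 209.0]]
tip -16 [[258.0, 258.0], [258.0, 234.0], [257.0, 209.0]]
tip 16 [[309.0, 258.0], [310.0, 234.0], [310.0, 209.0]]
tip 29 [[330.0, 259.0], [331.0, 234.0], [332.0, 209.0]]
[ 81.8772347 -26.5166883]
[-82.43644725 -32.58820992]
[ 53.56139379 -16.41994502]
[-51.59671826 -20.97321351]
[  2.17292686 -56.61233773]
```

```bash
python3 - <<'E'
from h import *
d=dict(np.load('cal_wrist.npz'));s=telemetry.state();print(s['gripper_width'],d['mtx'][0])
p=s['ee_pos'];y=np.radians(s['ee_rot'][2]);ty=np.array([np.sin(y),-np.cos(y)]);tx=np.array([np.cos(y),np.sin(y)])
for m in(-16,0,10,16):
 for z in(87,100,109,120,130,140):
  print(m,z,[proj(d,[[*(p[:2]+k*ty+m*tx),z]])[0].round().tolist() for k in(-16,16)])
im=cv2.cvtColor(d['pixels'],cv2.COLOR_RGB2BGR)[130:280,190:390]
im=np.clip(im.astype(float)*2.2+25,0,255).astype('uint8')
cv2.imwrite('pics/w2c.png',cv2.resize(im,None,fx=4,fy=4,interpolation=cv2.INTER_CUBIC))
E
```

```text
31.92787858834288 [352.39743169   0.         283.85754379]
-16 87 [[258.0, 258.0], [309.0, 258.0]]
-16 100 [[257.0, 267.0], [311.0, 267.0]]
-16 109 [[255.0, 274.0], [312.0, 274.0]]
-16 120 [[254.0, 283.0], [313.0, 284.0]]
-16 130 [[252.0, 293.0], [315.0, 293.0]]
-16 140 [[250.0, 303.0], [317.0, 303.0]]
0 87 [[258.0, 234.0], [310.0, 234.0]]
0 100 [[256.0, 242.0], [311.0, 242.0]]
0 109 [[255.0, 248.0], [313.0, 248.0]]
0 120 [[253.0, 256.0], [314.0, 256.0]]
0 130 [[251.0, 264.0], [316.0, 264.0]]
0 140 [[250.0, 273.0], [318.0, 273.0]]
10 87 [[257.0, 219.0], [310.0, 219.0]]
10 100 [[256.0, 225.0], [312.0, 226.0]]
10 109 [[254.0, 231.0], [313.0, 231.0]]
10 120 [[253.0, 238.0], [315.0, 238.0]]
10 130 [[251.0, 245.0], [316.0, 245.0]]
10 140 [[249.0, 253.0], [318.0, 253.0]]
16 87 [[257.0, 209.0], [310.0, 209.0]]
16 100 [[255.0, 215.0], [312.0, 216.0]]
16 109 [[254.0, 220.0], [313.0, 220.0]]
16 120 [[252.0, 227.0], [315.0, 227.0]]
16 130 [[251.0, 234.0], [317.0, 234.0]]
16 140 [[249.0, 241.0], [319.0, 241.0]]
```

View pics/w2c.png

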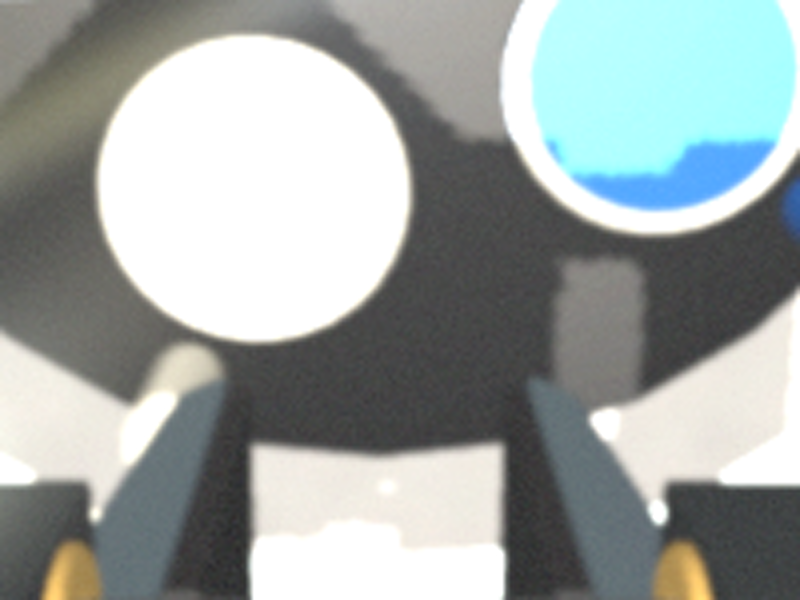

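```bash
python3 - <<'E'
from h import *
d=grab('scene');s=telemetry.state();p=s['ee_pos']
y=np.radians(s['ee_rot'][2]);ty=np.array([np.sin(y),-np.cos(y)])
print(p,'tips',proj(d,[[*(p[:2]+k*ty),p[2]-22] for k in(-16,0,16)]),'tcp',proj(d,[p]))
im=cv2.cvtColor(d['pixels'],cv2.COLOR_RGB2BGR)[150:270,140:300]
cv2.imwrite('pics/s2.png',cv2.resize(im,None,fx=5,fy=5,interpolation=cv2.INTER_CUBIC))
E
```

```text
[ 594.84450454 -227.63617373  109.27807638] tips [[194.03179124 201.89419364]
 [191.58772744 205.12999806]
 [189.09573295 208.42999846]] tcp [[190.58120484 198.75823305]]
```

View pics/s2.png

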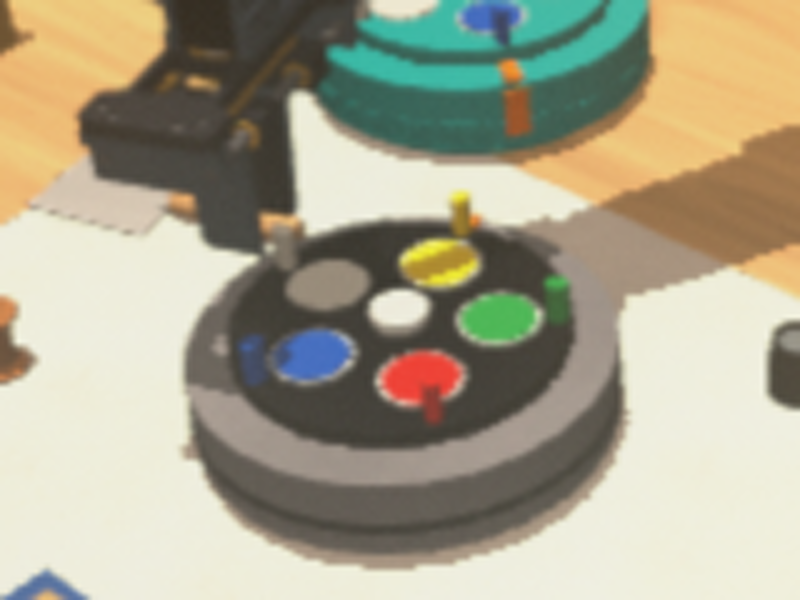

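The scene view shows the near fingertip's bottom at crop (230,245). I predicted (245,292), so the tips really sit about 20–25 mm higher than computed and passed over the tab. I'll go back to blue, lower 2.2 cm in steps while watching the force, and check again.

```bash
python3 -m inch '[{"x":0.021,"y":0.614,"z":0,"yaw":-0.8,"gripper":-0.3},{"x":0.021,"y":0.614,"z":0,"yaw":-0.8,"gripper":-0.3},{"x":0.021,"y":0.614,"z":0,"yaw":-0.8,"gripper":-0.3},{"x":0.021,"y":0.614,"z":0,"yaw":-0.8,"gripper":-0.3},{"x":0.021,"y":0.614,"z":0,"yaw":-0.8,"gripper":-0.3},{"x":0.021,"y":0.614,"z":0,"yaw":-0.8,"gripper":-0.3},{"x":0.021,"y":0.614,"z":0,"yaw":-0.8,"gripper":-0.3},{"x":0.021,"y":0.614,"z":0,"yaw":-0.8,"gripper":-0.3},{"x":0.021,"y":0.614,"z":0,"yaw":-0.8,"gripper":-0.3},{"x":0.021,"y":0.614,"z":0,"yaw":-0.8,"gripper":-0.3},{"x":0.021,"y":0.614,"z":0,"yaw":-0.8,"gripper":-0.3},{"x":0.021,"y":0.614,"z":0,"yaw":-0.8,"gripper":-0.3}]'
python3 -m inch '[{"x":0.008,"y":0.384,"z":0,"yaw":-0.5,"gripper":-0.3},{"x":0,"y":0,"z":0,"yaw":0,"gripper":-0.3},{"x":0,"y":0,"z":0.4,"yaw":0,"gripper":-0.3},{"x":0,"y":0,"z":0.4,"yaw":0,"gripper":-0.3},{"x":0,"y":0,"z":0,"yaw":0,"gripper":-0.3}]'
python3 -m inch '[{"x":0,"y":0,"z":0.4,"yaw":0,"gripper":-0.3},{"x":0,"y":0,"z":0.2,"yaw":0,"gripper":-0.3},{"x":0,"y":0,"z":0,"yaw":0,"gripper":-0.3}]'
python3 - <<'E'
from h import *
d=grab('scene');s=telemetry.state();p=s['ee_pos'];q=p[:2]-[561.5,-146.8]
print(p,s['force'],np.hypot(*q),np.degrees(np.arctan2(q[1],q[0])))
im=cv2.cvtColor(d['pixels'],cv2.COLOR_RGB2BGR)[150:270,140:300]
cv2.imwrite('pics/s3.png',cv2.resize(im,None,fx=5,fy=5,interpolation=cv2.INTER_CUBIC))
E
```

```text
time_s: 7.0
ee_pos: [645.3, -174.8, 108.9]
ee_rot: [180.0, 0.1, 160.8]
force: [0.6, 0.8, -0.4]
gripper_width: 31.9
time_s: 7.42
ee_pos: [644.9, -171.6, 99.1]
ee_rot: [-180.0, -0.1, 163.0]
force: [-0.3, 0.4, -0.7]
gripper_width: 32.1
time_s: 7.67
ee_pos: [645.1, -171.6, 93.4]
ee_rot: [-180.0, -0.1, 163.0]
force: [-0.1, -0.1, 0.6]
gripper_width: 31.9
[ 645.33145118 -171.63773664   93.73450417] [0.45723065 0.23591815 1.18321285] 87.43354830499536 -16.503599962898033
```

View pics/s3.png

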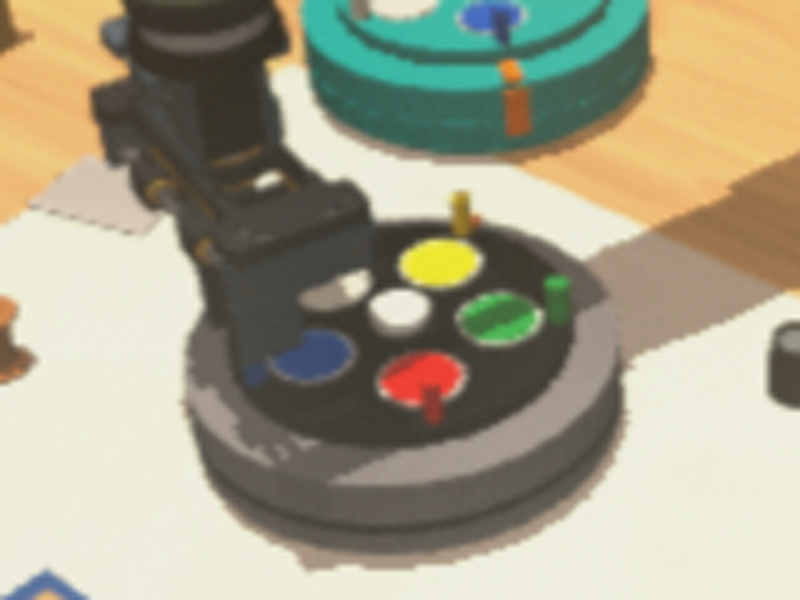

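The finger now overlaps the blue tab from its top down to about crop row 360, and the force is near zero. I'll start pushing.

```bash
python3 -m inch '[{"x":0.008,"y":-0.384,"z":0,"yaw":0.5,"gripper":-0.3},{"x":0.008,"y":-0.384,"z":0,"yaw":0.5,"gripper":-0.3},{"x":0.008,"y":-0.384,"z":0,"yaw":0.5,"gripper":-0.3},{"x":0.008,"y":-0.384,"z":0,"yaw":0.5,"gripper":-0.3},{"x":0.008,"y":-0.384,"z":0,"yaw":0.5,"gripper":-0.3},{"x":0.008,"y":-0.384,"z":0,"yaw":0.5,"gripper":-0.3},{"x":0.008,"y":-0.384,"z":0,"yaw":0.5,"gripper":-0.3},{"x":0.008,"y":-0.384,"z":0,"yaw":0.5,"gripper":-0.3}]'
python3 - <<'E'
from h import *
s=telemetry.state();p=s['ee_pos'];q=p[:2]-[561.5,-146.8]
print(p,s['force'],np.hypot(*q),np.degrees(np.arctan2(q[1],q[0])))
d=grab('wrist','w4.png')
c=[561.5,-146.8]
hsv=cv2.cvtColor(d['pixels'],cv2.COLOR_RGB2HSV)
def cen(lo,hi):
    m=cv2.inRange(hsv,lo,hi);n,l,st,ce=cv2.connectedComponentsWithStats(m)
    for i in 1+np.argsort(-st[1:,4])[:3]:
        r=ray(d,ce[i],76)[:2]-c;print(st[i,4],ce[i].round(),np.hypot(*r).round(1),np.degrees(np.arctan2(r[1],r[0])).round(1))
print('blue');cen((105,100,40),(125,255,255))
print('yel');cen((25,120,60),(33,255,255));print('green');cen((45,100,40),(75,255,255));print('red');cen((0,150,60),(5,255,255))
E
```

```text
time_s: 8.38
ee_pos: [631.8, -199.1, 94.3]
ee_rot: [180.0, 0.0, 142.9]
force: [-0.1, 0.1, -0.3]
gripper_width: 31.4
[ 631.76184829 -199.09448952   94.33155235] [-0.14445601  0.12713401 -0.33606482] 87.58676246520606 -36.65957329583419
blue
3910 [316. 181.] 56.2 -17.8
1495 [517. 254.] 172.7 18.2
266 [341. 235.] 92.3 -15.4
yel
4756 [191.  31.] 54.6 -155.5
green
1059 [309.   8.] 38.7 123.9
red
4775 [384.  81.] 53.8 54.8
2230 [503. 331.] 208.3 5.9
921 [459.  75.] 93.5 55.5
```

View pics/w4.png

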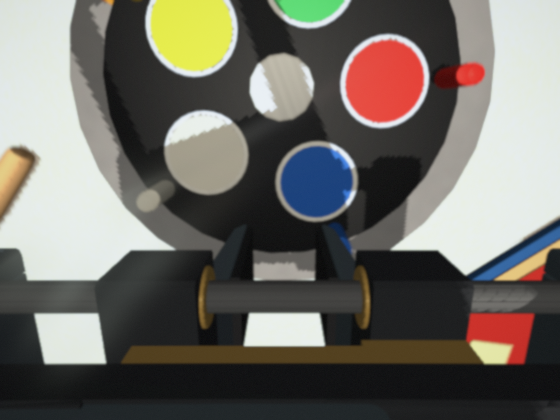

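The wrist view shows the blue tab at (340,237), behind the right fingertip and still not moved. So the tips are still off from where the state puts them. I'll fit the real tip position from the scene crop, where the lower edge runs from about (238,370) to (300,340).

```bash
python3 - <<'E'
from h import *
d=dict(np.load('cal_scene.npz'))
R=cv2.Rodrigues(d['rvec'])[0];print('cam',-R.T@d['tvec'].ravel())
def pr(p,yaw,k,m,z):
    y=np.radians(yaw);ty=np.array([np.sin(y),-np.cos(y)]);tx=np.array([np.cos(y),np.sin(y)])
    return ((proj(d,[[*(np.array(p)+k*ty+m*tx),z]])[0]-[140,150])*5).round().tolist()
for z in(72,85,95,105,115):
  print(z,'s3',[pr((645.3,-171.6),163,k,m,z) for k in(16,29) for m in(-16,16)],'s2',[pr((595,-227.6),112,k,m,z) for k in(16,29) for m in(-16,16)])
c=np.array([561.5,-146.8])
for z in(76,102):print('bluetab',((proj(d,[[*(c+88*np.array([np.cos(-.288),np.sin(-.288)])),z]])[0]-[140,150])*5).round())
E
python3 - <<'E'
from h import *
d=grab('scene')
im=cv2.cvtColor(d['pixels'],cv2.COLOR_RGB2BGR)[180:240,160:240]
cv2.imwrite('pics/s5.png',cv2.resize(im,None,fx=10,fy=10,interpolation=cv2.INTER_CUBIC))
E
```

```text
cam [1214.69616303  594.01292014  823.96504389]
72 s3 [[248.0, 407.0], [302.0, 385.0], [258.0, 420.0], [313.0, 398.0]] s2 [[223.0, 309.0], [275.0, 319.0], [212.0, 323.0], [265.0, 333.0]]
85 s3 [[244.0, 388.0], [299.0, 366.0], [255.0, 401.0], [310.0, 379.0]] s2 [[220.0, 291.0], [272.0, 300.0], [209.0, 304.0], [262.0, 314.0]]
95 s3 [[242.0, 373.0], [297.0, 352.0], [252.0, 386.0], [308.0, 364.0]] s2 [[217.0, 276.0], [270.0, 286.0], [206.0, 290.0], [259.0, 300.0]]
105 s3 [[239.0, 359.0], [295.0, 337.0], [250.0, 371.0], [306.0, 350.0]] s2 [[215.0, 262.0], [267.0, 271.0], [204.0, 275.0], [257.0, 285.0]]
115 s3 [[237.0, 343.0], [293.0, 322.0], [247.0, 356.0], [304.0, 334.0]] s2 [[212.0, 247.0], [265.0, 257.0], [201.0, 260.0], [255.0, 270.0]]
bluetab [260. 375.]
bluetab [254. 337.]
```

View pics/s5.png

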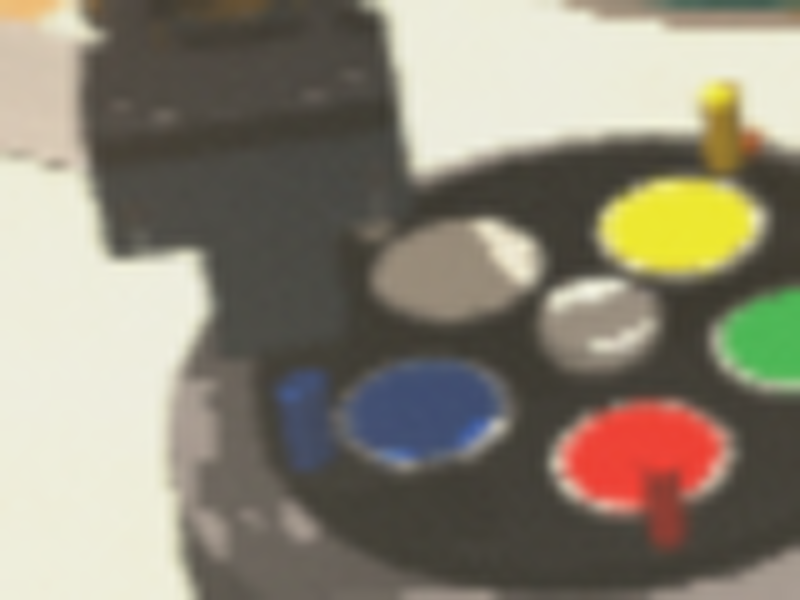

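Fitting the tip edge in s3 and s2 puts the tips about 10 mm above the reported TCP, not 22 mm below it. They were at z≈105, just above the tabs, so I need to go about 20 mm lower. I'll go back over blue and lower carefully.

```bash
python3 -m inch '[{"x":0.021,"y":0.614,"z":0,"yaw":-0.8,"gripper":-0.3},{"x":0.021,"y":0.614,"z":0,"yaw":-0.8,"gripper":-0.3},{"x":0.021,"y":0.614,"z":0,"yaw":-0.8,"gripper":-0.3},{"x":0.021,"y":0.614,"z":0,"yaw":-0.8,"gripper":-0.3},{"x":0.021,"y":0.614,"z":0,"yaw":-0.8,"gripper":-0.3},{"x":0,"y":0,"z":0,"yaw":0,"gripper":-0.3},{"x":0,"y":0,"z":0.4,"yaw":0,"gripper":-0.3},{"x":0,"y":0,"z":0.4,"yaw":0,"gripper":-0.3},{"x":0,"y":0,"z":0,"yaw":0,"gripper":-0.3}]'
python3 -m inch '[{"x":0,"y":0,"z":0.4,"yaw":0,"gripper":-0.3},{"x":0,"y":0,"z":0.2,"yaw":0,"gripper":-0.3},{"x":0,"y":0,"z":0,"yaw":0,"gripper":-0.3}]'
python3 -m inch '[{"x":0,"y":0,"z":0.2,"yaw":0,"gripper":-0.3},{"x":0,"y":0,"z":0.2,"yaw":0,"gripper":-0.3},{"x":0,"y":0,"z":0,"yaw":0,"gripper":-0.3}]'
python3 - <<'E'
from h import *
s=telemetry.state();p=s['ee_pos'];q=p[:2]-[561.5,-146.8]
print(p,s['force'],np.hypot(*q),np.degrees(np.arctan2(q[1],q[0])))
E
```

```text
time_s: 9.23
ee_pos: [644.8, -171.7, 84.9]
ee_rot: [-180.0, -0.1, 162.9]
force: [0.3, 0.0, -0.9]
gripper_width: 32.2
time_s: 9.48
ee_pos: [645.2, -171.7, 79.4]
ee_rot: [-180.0, -0.1, 163.0]
force: [0.0, 0.6, 0.2]
gripper_width: 31.8
time_s: 9.73
ee_pos: [645.4, -171.5, 75.7]
ee_rot: [-180.0, -0.0, 163.0]
force: [0.0, 0.3, -0.8]
gripper_width: 31.8
[ 645.43462501 -171.54898154   75.73916638] [ 0.01755221  0.33571095 -0.77757878] 87.5073331991319 -16.428691025394365
```

```bash
python3 -m inch '[{"x":0.008,"y":-0.384,"z":0,"yaw":0.5,"gripper":-0.3},{"x":0.008,"y":-0.384,"z":0,"yaw":0.5,"gripper":-0.3},{"x":0.008,"y":-0.384,"z":0,"yaw":0.5,"gripper":-0.3},{"x":0.008,"y":-0.384,"z":0,"yaw":0.5,"gripper":-0.3},{"x":0.008,"y":-0.384,"z":0,"yaw":0.5,"gripper":-0.3},{"x":0.008,"y":-0.384,"z":0,"yaw":0.5,"gripper":-0.3},{"x":0.008,"y":-0.384,"z":0,"yaw":0.5,"gripper":-0.3},{"x":0.008,"y":-0.384,"z":0,"yaw":0.5,"gripper":-0.3}]'
cat > chk.py <<'E'
from h import *
s=telemetry.state();p=s['ee_pos'];c=np.array([561.5,-146.8]);q=p[:2]-c
print(p.round(1),s['force'].round(1),np.hypot(*q).round(1),np.degrees(np.arctan2(q[1],q[0])).round(1))
def cen(n,d,lo,hi):
    hsv=cv2.cvtColor(d['pixels'],cv2.COLOR_RGB2HSV)
    m=cv2.inRange(hsv,lo,hi);k,l,st,ce=cv2.connectedComponentsWithStats(m)
    for i in range(1,k):
        if st[i,4]<30: continue
        r=ray(d,ce[i],76)[:2]-c
        if 45<np.hypot(*r)<65: print(n,st[i,4],ce[i].round(),np.hypot(*r).round(1),np.degrees(np.arctan2(r[1],r[0])).round(1))
for v in('wrist','top'):
    d=grab(v);print(v)
    cen('blue',d,(105,100,40),(125,255,255));cen('yellow',d,(25,120,60),(33,255,255));cen('green',d,(45,100,40),(75,255,255));cen('red',d,(0,150,60),(5,255,255))
E
python3 chk.py
```

```text
time_s: 10.4
ee_pos: [632.4, -198.7, 76.3]
ee_rot: [179.9, 0.1, 142.9]
force: [1.8, 0.1, -0.7]
gripper_width: 32.1
[ 632.4 -198.7   76.3] [ 1.8  0.1 -0.7] 87.9 -36.2
wrist
blue 4620 [295. 193.] 56.6 -30.5
yellow 3005 [197.  18.] 48.9 -161.9
red 5551 [390. 104.] 54.1 41.5
top
green 139 [298. 204.] 55.4 114.9
red 129 [303. 183.] 55.3 42.6
```

It's turning now: blue is at −29.3° and lags the TCP by 7°, as expected. The TCP has to reach −162.7°, so I'll sweep on.

```bash
python3 -m inch '[{"x":0.021,"y":-0.614,"z":0,"yaw":0.8,"gripper":-0.3},{"x":0.021,"y":-0.614,"z":0,"yaw":0.8,"gripper":-0.3},{"x":0.021,"y":-0.614,"z":0,"yaw":0.8,"gripper":-0.3},{"x":0.021,"y":-0.614,"z":0,"yaw":0.8,"gripper":-0.3},{"x":0.021,"y":-0.614,"z":0,"yaw":0.8,"gripper":-0.3},{"x":0.021,"y":-0.614,"z":0,"yaw":0.8,"gripper":-0.3},{"x":0.021,"y":-0.614,"z":0,"yaw":0.8,"gripper":-0.3},{"x":0.021,"y":-0.614,"z":0,"yaw":0.8,"gripper":-0.3},{"x":0.021,"y":-0.614,"z":0,"yaw":0.8,"gripper":-0.3},{"x":0.021,"y":-0.614,"z":0,"yaw":0.8,"gripper":-0.3}]'
python3 -m inch '[{"x":0.021,"y":-0.614,"z":0,"yaw":0.8,"gripper":-0.3},{"x":0.021,"y":-0.614,"z":0,"yaw":0.8,"gripper":-0.3},{"x":0.021,"y":-0.614,"z":0,"yaw":0.8,"gripper":-0.3},{"x":0.021,"y":-0.614,"z":0,"yaw":0.8,"gripper":-0.3},{"x":0.021,"y":-0.614,"z":0,"yaw":0.8,"gripper":-0.3},{"x":0.021,"y":-0.614,"z":0,"yaw":0.8,"gripper":-0.3},{"x":0.021,"y":-0.614,"z":0,"yaw":0.8,"gripper":-0.3},{"x":0.021,"y":-0.614,"z":0,"yaw":0.8,"gripper":-0.3},{"x":0.021,"y":-0.614,"z":0,"yaw":0.8,"gripper":-0.3},{"x":0.021,"y":-0.614,"z":0,"yaw":0.8,"gripper":-0.3}]'
python3 chk.py
```

```text
time_s: 11.33
ee_pos: [582.0, -232.0, 76.4]
ee_rot: [179.9, 0.1, 102.9]
force: [1.2, -0.2, -1.1]
gripper_width: 31.8
time_s: 12.17
ee_pos: [522.1, -224.3, 76.5]
ee_rot: [179.9, -0.0, 62.9]
force: [0.9, 0.7, -0.4]
gripper_width: 31.9
[ 522.1 -224.3   76.5] [ 0.9  0.7 -0.4] 86.9 -117.0
wrist
blue 4653 [298. 192.] 56.6 -109.9
yellow 2501 [210.  15.] 45.1 113.6
red 5495 [397. 108.] 57.4 -40.3
top
blue 86 [329. 202.] 47.5 -111.3
yellow 142 [297. 200.] 55.5 103.5
green 140 [306. 181.] 55.0 31.7
red 131 [327. 183.] 55.1 -40.2
```

```bash
python3 -m inch '[{"x":0.021,"y":-0.614,"z":0,"yaw":0.8,"gripper":-0.3},{"x":0.021,"y":-0.614,"z":0,"yaw":0.8,"gripper":-0.3},{"x":0.021,"y":-0.614,"z":0,"yaw":0.8,"gripper":-0.3},{"x":0.021,"y":-0.614,"z":0,"yaw":0.8,"gripper":-0.3},{"x":0.021,"y":-0.614,"z":0,"yaw":0.8,"gripper":-0.3},{"x":0.021,"y":-0.614,"z":0,"yaw":0.8,"gripper":-0.3},{"x":0.021,"y":-0.614,"z":0,"yaw":0.8,"gripper":-0.3},{"x":0.021,"y":-0.614,"z":0,"yaw":0.8,"gripper":-0.3},{"x":0.008,"y":-0.384,"z":0,"yaw":0.5,"gripper":-0.3},{"x":0,"y":0,"z":0,"yaw":0,"gripper":-0.3},{"x":0,"y":0,"z":0,"yaw":0,"gripper":-0.3}]'
python3 chk.py
```

```text
time_s: 13.18
ee_pos: [484.3, -188.0, 76.3]
ee_rot: [180.0, 0.0, 28.7]
force: [-0.5, -0.3, 0.0]
gripper_width: 32.1
[ 484.3 -188.    76.3] [-0.5 -0.3  0. ] 87.5 -151.9
wrist
blue 4705 [299. 189.] 55.3 -144.2
red 5568 [400. 106.] 57.8 -74.1
top
yellow 139 [298. 190.] 55.5 69.1
green 135 [316. 179.] 55.2 -2.7
red 32 [329. 190.] 47.4 -62.9
```

```bash
python3 -m inch '[{"x":0.008,"y":-0.384,"z":0,"yaw":0.5,"gripper":-0.3},{"x":0.008,"y":-0.384,"z":0,"yaw":0.5,"gripper":-0.3},{"x":0.006,"y":-0.307,"z":0,"yaw":0.4,"gripper":-0.3},{"x":0.004,"y":-0.23,"z":0,"yaw":0.3,"gripper":-0.3},{"x":0,"y":0,"z":0,"yaw":0,"gripper":-0.3},{"x":0,"y":0,"z":0,"yaw":0,"gripper":-0.3}]'
python3 chk.py; python3 - <<'E'
import sys;sys.path.insert(0,'.')
from h import *
d=dict(np.load('cal_wrist.npz'));cv2.imwrite('pics/w6.png',cv2.cvtColor(d['pixels'],cv2.COLOR_RGB2BGR))
E
```

```text
time_s: 13.78
ee_pos: [478.9, -176.3, 76.1]
ee_rot: [180.0, 0.0, 20.1]
force: [0.4, -0.7, 0.2]
gripper_width: 32.0
[ 478.9 -176.3   76.1] [ 0.4 -0.7  0.2] 87.7 -160.4
wrist
blue 4736 [299. 187.] 54.9 -152.4
red 5608 [399. 104.] 57.8 -81.9
top
yellow 140 [299. 188.] 55.6 61.3
green 140 [318. 179.] 55.2 -10.9
```

View pics/w6.png

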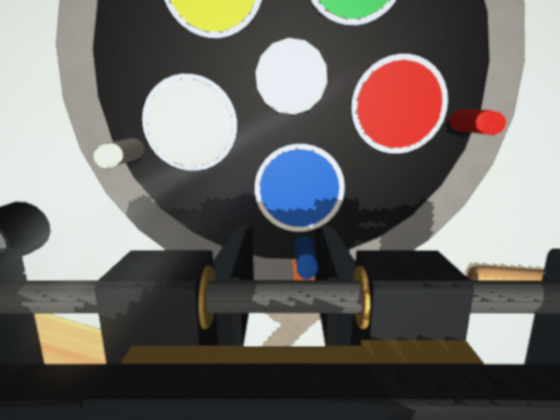

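Blue is at about −154.8° and the mark at −155.7°, which is roughly 1 mm off. In the wrist view the blue tab at (306,260) stands directly over the orange mark. I'll back off, rise, shut the gripper and go over to the button.

```bash
python3 -m inch '[{"x":0,"y":0.5,"z":0,"yaw":0,"gripper":-0.3},{"x":0,"y":0,"z":0,"yaw":0,"gripper":-0.3},{"x":0,"y":0,"z":-1.5,"yaw":0,"gripper":-0.3},{"x":0,"y":0,"z":-2,"yaw":0,"gripper":-0.3},{"x":0,"y":0,"z":-2,"yaw":0,"gripper":-0.3},{"x":0,"y":0,"z":-2,"yaw":0,"gripper":-1},{"x":0,"y":0,"z":-1.5,"yaw":0,"gripper":-1},{"x":0,"y":0,"z":0,"yaw":1,"gripper":-1},{"x":0,"y":0,"z":0,"yaw":1,"gripper":-1},{"x":0,"y":0,"z":0,"yaw":1,"gripper":-1},{"x":0,"y":0,"z":0,"yaw":1,"gripper":-1},{"x":0,"y":0,"z":0,"yaw":0,"gripper":-1}]'
python3 chk.py
```

```text
time_s: 14.88
ee_pos: [480.4, -181.0, 166.1]
ee_rot: [180.0, 0.0, -0.1]
force: [-0.8, 0.3, -0.9]
gripper_width: 0.5
[ 480.4 -181.   166.1] [-0.8  0.3 -0.9] 88.0 -157.2
wrist
blue 2196 [272. 164.] 55.1 -152.3
yellow 2753 [171.  57.] 53.9 58.8
green 2367 [252.  21.] 53.0 -13.9
red 2477 [314.  87.] 57.6 -82.2
top
yellow 139 [299. 188.] 55.7 61.3
green 140 [318. 179.] 55.2 -10.9
```

```bash
python3 -m inch '[{"x":0.97,"y":-3.79,"z":0,"yaw":0,"gripper":-1},{"x":0.97,"y":-3.79,"z":0,"yaw":0,"gripper":-1},{"x":0.97,"y":-3.79,"z":0,"yaw":0,"gripper":-1},{"x":0.97,"y":-3.79,"z":0,"yaw":0,"gripper":-1},{"x":0.97,"y":-3.79,"z":0,"yaw":0,"gripper":-1},{"x":0.97,"y":-3.79,"z":0,"yaw":0,"gripper":-1},{"x":0.97,"y":-3.79,"z":0,"yaw":0,"gripper":-1},{"x":0.97,"y":-3.79,"z":0,"yaw":0,"gripper":-1},{"x":0.97,"y":-3.79,"z":0,"yaw":0,"gripper":-1},{"x":0,"y":0,"z":0,"yaw":0,"gripper":-1},{"x":0,"y":0,"z":0,"yaw":0,"gripper":-1}]'
python3 - <<'E'
from h import *
d=grab('wrist','w7.png')
p=telemetry.state()['ee_pos'];print(p)
hsv=cv2.cvtColor(d['pixels'],cv2.COLOR_RGB2HSV)
m=cv2.inRange(hsv,(0,150,60),(5,255,255))|cv2.inRange(hsv,(175,150,60),(180,255,255));k,l,st,ce=cv2.connectedComponentsWithStats(m)
for i in range(1,k):
  if st[i,4]>100: print(st[i],ce[i],ray(d,ce[i],22))
E
```

```text
time_s: 15.9
ee_pos: [567.8, 162.0, 165.5]
ee_rot: [180.0, 0.0, 0.3]
force: [-0.6, 0.0, 0.3]
gripper_width: 0.4
[567.45452482 160.55273475 165.61100247]
[ 271  170   36   36 1026] [288.69785575 187.50877193] [569.31691889 157.0465995   22.        ]
```

View pics/w7.png

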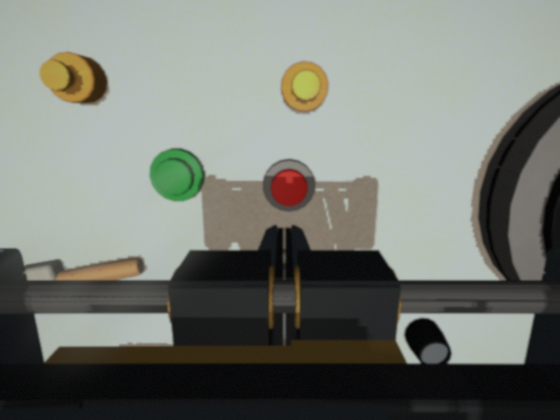

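The wrist view shows the red button at (288,187), which works out to (569,157) and agrees with the top view within 3 mm. The weight is at (305,85), and there is clearance all round. Going down.

```bash
python3 -m inch '[{"x":0,"y":0.2,"z":2.5,"yaw":0,"gripper":-1},{"x":0,"y":0,"z":3,"yaw":0,"gripper":-1},{"x":0,"y":0,"z":3,"yaw":0,"gripper":-1},{"x":0,"y":0,"z":2.5,"yaw":0,"gripper":-1},{"x":0,"y":0,"z":0,"yaw":0,"gripper":-1},{"x":0,"y":0,"z":0,"yaw":0,"gripper":-1}]'
python3 -m inch '[{"x":0,"y":0,"z":0.5,"yaw":0,"gripper":-1},{"x":0,"y":0,"z":0.5,"yaw":0,"gripper":-1},{"x":0,"y":0,"z":0.5,"yaw":0,"gripper":-1},{"x":0,"y":0,"z":0.5,"yaw":0,"gripper":-1},{"x":0,"y":0,"z":0,"yaw":0,"gripper":-1},{"x":0,"y":0,"z":0,"yaw":0,"gripper":-1}]'
python3 - <<'E'
from h import *
d=grab('scene');s=telemetry.state();print(s['ee_pos'],s['force'])
u,v=proj(d,[[568,159,22]])[0].astype(int);print(u,v)
im=cv2.cvtColor(d['pixels'],cv2.COLOR_RGB2BGR)[v-45:v+45,u-60:u+60]
cv2.imwrite('pics/s7.png',cv2.resize(im,None,fx=6,fy=6,interpolation=cv2.INTER_CUBIC))
E
```

```text
time_s: 16.45
ee_pos: [566.9, 156.6, 55.5]
ee_rot: [179.9, 0.2, -0.1]
force: [0.7, -0.0, 0.7]
gripper_width: 0.4
time_s: 16.95
ee_pos: [567.6, 158.3, 36.0]
ee_rot: [180.0, 0.0, 0.0]
force: [0.8, 0.5, -0.6]
gripper_width: 0.8
[567.84819916 158.39213169  36.23630866] [ 0.25272049 -0.23005429 -0.15019409]
308 278
```

```bash
python3 -m inch '[{"x":0,"y":0,"z":0.4,"yaw":0,"gripper":-1},{"x":0,"y":0,"z":0.4,"yaw":0,"gripper":-1},{"x":0,"y":0,"z":0.4,"yaw":0,"gripper":-1},{"x":0,"y":0,"z":0.4,"yaw":0,"gripper":-1},{"x":0,"y":0,"z":0,"yaw":0,"gripper":-1},{"x":0,"y":0,"z":0,"yaw":0,"gripper":-1}]'
python3 -m inch '[{"x":0,"y":0,"z":0.2,"yaw":0,"gripper":-1},{"x":0,"y":0,"z":0.2,"yaw":0,"gripper":-1},{"x":0,"y":0,"z":0,"yaw":0,"gripper":-1}]'
python3 -m inch '[{"x":0,"y":0,"z":0.2,"yaw":0,"gripper":-1},{"x":0,"y":0,"z":0,"yaw":0,"gripper":-1}]'
```

```text
time_s: 17.5
ee_pos: [567.5, 158.2, 19.7]
ee_rot: [180.0, 0.0, 0.0]
force: [-0.2, 0.4, -0.1]
gripper_width: 0.6
time_s: 17.75
ee_pos: [567.6, 158.2, 15.8]
ee_rot: [180.0, 0.0, 0.0]
force: [0.1, 0.5, 0.4]
gripper_width: 0.3
time_s: 17.92
ee_pos: [567.6, 158.2, 13.9]
ee_rot: [180.0, 0.0, 0.0]
force: [0.0, 0.2, 0.5]
gripper_width: 0.8
```

```bash
python3 -m inch '[{"x":0,"y":0,"z":0.2,"yaw":0,"gripper":-1},{"x":0,"y":0,"z":0,"yaw":0,"gripper":-1}]'
python3 -m inch '[{"x":0,"y":0,"z":0.2,"yaw":0,"gripper":-1},{"x":0,"y":0,"z":0,"yaw":0,"gripper":-1}]'
python3 -m inch '[{"x":0,"y":0,"z":0.2,"yaw":0,"gripper":-1},{"x":0,"y":0,"z":0,"yaw":0,"gripper":-1}]'
```

```text
time_s: 18.08
ee_pos: [567.6, 158.2, 11.8]
ee_rot: [180.0, 0.0, 0.0]
force: [-0.9, -0.0, 0.4]
gripper_width: 0.3
time_s: 18.25
ee_pos: [567.8, 158.3, 10.1]
ee_rot: [180.0, -0.0, 0.0]
force: [-0.2, -0.3, 2.6]
gripper_width: 0.3
time_s: 18.42
ee_pos: [567.9, 158.3, 8.2]
ee_rot: [180.0, -0.0, 0.0]
force: [-0.9, -0.0, 3.4]
gripper_width: 0.5
```

Contact came at reported z≈11. Spring force is building, so I'll keep going until it bottoms out.

```bash
python3 -m inch '[{"x":0,"y":0,"z":0.2,"yaw":0,"gripper":-1},{"x":0,"y":0,"z":0,"yaw":0,"gripper":-1}]'
python3 -m inch '[{"x":0,"y":0,"z":0.1,"yaw":0,"gripper":-1},{"x":0,"y":0,"z":0,"yaw":0,"gripper":-1}]'
python3 -m inch '[{"x":0,"y":0,"z":0.1,"yaw":0,"gripper":-1},{"x":0,"y":0,"z":0,"yaw":0,"gripper":-1},{"x":0,"y":0,"z":0,"yaw":0,"gripper":-1}]'
```

```text
time_s: 18.58
ee_pos: [567.9, 158.3, 6.2]
ee_rot: [180.0, -0.0, 0.0]
force: [-0.6, -0.1, 4.6]
gripper_width: 0.3
time_s: 18.75
ee_pos: [567.9, 158.4, 5.5]
ee_rot: [-180.0, -0.0, 0.0]
force: [-0.8, -0.8, 5.0]
gripper_width: 0.3
time_s: 19.0
ee_pos: [567.9, 158.3, 5.4]
ee_rot: [-180.0, -0.0, 0.0]
force: [-3.0, -0.1, 11.2]
gripper_width: 0.5
```

The force jumped to 11 N with z stuck at 5.4, so the button is fully down. Now I'll let go, rise, and check the filter and bystanders.

```bash
python3 -m inch '[{"x":0,"y":0,"z":-0.5,"yaw":0,"gripper":-1},{"x":0,"y":0,"z":-1.5,"yaw":0,"gripper":-1},{"x":0,"y":0,"z":-3,"yaw":0,"gripper":-1},{"x":0,"y":0,"z":-3,"yaw":0,"gripper":-1},{"x":0,"y":0,"z":-3,"yaw":0,"gripper":-1},{"x":0,"y":0,"z":-3,"yaw":0,"gripper":-1},{"x":0,"y":0,"z":-3,"yaw":0,"gripper":-1},{"x":0,"y":0,"z":-3,"yaw":0,"gripper":-1},{"x":0,"y":0,"z":0,"yaw":0,"gripper":-1},{"x":0,"y":0,"z":0,"yaw":0,"gripper":-1}]'
cp cal_top.npz t_old.npz
python3 chk.py; python3 - <<'E'
from h import *
d=dict(np.load('cal_top.npz'));hsv=cv2.cvtColor(d['pixels'],cv2.COLOR_RGB2HSV)
for n,lo,hi in(('brass/yellow',(18,120,60),(33,255,255)),('orange',(8,140,60),(17,255,255)),('blue',(105,100,30),(125,255,255)),('red',(0,150,60),(6,255,255)),('red2',(174,150,60),(180,255,255))):
  k,l,st,ce=cv2.connectedComponentsWithStats(cv2.inRange(hsv,lo,hi))
  for i in range(1,k):
    if 6<st[i,4]<400 and 130<ce[i][0]<440 and 140<ce[i][1]<260: print(n,st[i,4],(ce[i]).round(1),ray(d,ce[i],76)[:2].round())
E
```

```text
time_s: 19.83
ee_pos: [568.7, 158.5, 205.6]
ee_rot: [-180.0, -0.2, 0.0]
force: [0.3, 0.2, -0.3]
gripper_width: 0.5
[568.7 158.5 205.6] [ 0.3  0.2 -0.3] 305.4 88.7
wrist
top
blue 147 [323. 213.] 55.1 -154.8
yellow 140 [299. 188.] 55.6 61.3
green 139 [318. 179.] 55.1 -10.8
red 131 [333. 195.] 55.2 -83.1
brass/yellow 12 [151.7 164.1] [652. 352.]
brass/yellow 67 [222.  164.5] [655. 138.]
brass/yellow 18 [290.3 181. ] [608. -71.]
brass/yellow 140 [299.1 187.5] [588. -98.]
brass/yellow 81 [383.  222.2] [ 486. -355.]
brass/yellow 32 [329.2 229.8] [ 461. -191.]
brass/yellow 21 [152.5 256.5] [372. 339.]
orange 98 [385.3 164.2] [ 665. -362.]
orange 58 [428.  172.7] [ 641. -494.]
orange 13 [390.  218.6] [ 498. -376.]
orange 75 [151.2 224. ] [470. 347.]
orange 10 [433.2 231.3] [ 461. -508.]
blue 147 [322.5 212.9] [ 512. -170.]
blue 16 [327.8 222.4] [ 483. -186.]
red 131 [332.9 194.6] [ 568. -202.]
red 13 [344.4 192.6] [ 575. -237.]
```

```bash
python3 -c "
from workcell import env;print(env.job_done())"
```

```text
the job is handed in; nothing more can be done
None
```

The blue filter is over the light port, the lamp button has been pressed and let go, and I handed the job in. The hand-in gave no verdict.

- **Turret:** I swept the blue tab clockwise about 139° between the half-open fingers, then backed off. The last top view puts the blue filter at −154.8° and the index mark at −155.7°. That is about 1 mm off at the port, against the 7 mm allowed.
- **Lamp button:** I pressed it with the fingers shut until the force jumped from 5 to 11 N and the tool stopped going down. That means it was fully down, after about 6 mm of travel. I then rose about 200 mm, and the force reading was back to zero. I didn't measure in a picture that the button came back up.
- **Box and bystanders:** The box centre and index mark are where they were in the first top view. Forces stayed under about 2 N except while pressing the button. I only compared a few of the bystanders loosely with the first view, but nothing showed contact with any of them.

**Checks that failed or disagreed:**
- **Fingertip height:** The first two sweeps passed over the tab without turning it. The real fingertips sit about 10 mm above the reported TCP, not 22 mm ahead of it. I lowered the fingers to suit, and contact with the button confirmed the offset.
- **Wrist camera:** It read the blue filter at about −152° to −153°, a couple of degrees from the top view but still within tolerance.
- **Last look:** The 12-picture limit ran out before pressing, so the final checks used image code only.

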